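# Stack the crank-pin spacers of an orbital mixer

### The arm

A 7-joint arm with a two-finger parallel gripper is mounted at the origin on the work surface. World frame = base frame: x ahead of the robot, y to its left, z up, the work surface at z = 0. Lengths are in m, angles in rad, forces in N, time in s.
With the tool pointing down it reaches from about 0.425 to 0.875 m from the base axis. Payload 8.4 kg.
Tool frame: the origin (TCP) lies at the centre of the arm's flange, where the gripper is bolted on; the fingertips stand r.nose_length ahead of it and the grasp point (between the pads) lies 155 mm ahead of it (r.nose_length is the distance from the TCP to the fingertips, in m); x points along the fingers, z is the direction in which the jaws open and shut, and the axes are right-handed (so a half turn about x gives the same grasp; the last joint's range is limited). The gripper opens to 85 mm and grips with 20 to 120 N. Pads are 22 mm wide; open, the fingers measure 114 mm over their backs; the gripper's body (76 mm by 85 mm) begins 54 mm behind the grasp point. The pads swing forward as they close: fully open they stand 13 mm farther back than shut.
Start: joints at [-1.405, 0.333, 0.04, 1.465, -0.013, 1.343, -0.059], TCP at [0.17, 0.627, 0.405] pointing down, gripper open.
Joint ranges: [-2.58, 2.58], [-0.38, 2.09], [-1.3, 1.39], [0.25, 2.4], [-1.5, 4.64], [0.08, 2.09], [-2.65, 2.65]. Speed limits (rad/s): [2.22, 2.22, 2.79, 2.79, 3.14, 3.14, 3.14].

### API

Orientations are given as a unit quaternion [x, y, z, w].
In Python, from cell import r, grab_frame, calibration, ticket gives the robot as it stands.
- The arm moves only by the tool send_rows, never from a script. Its argument "commands" is a list of rows, each an object of numbers: "wx", "wy", "wz": the turn, a rotation vector about the tool's x, y, z in rad; "dx", "dy", "dz": the shift along the tool's x, y, z in mm; "fingers": the gripper command: -1 is shut, 1 is fully open, values between are in proportion. A call has 1 to 8 rows; each row shifts and turns the commanded pose from where the row before left it, along the tool's axes as they then stand; what a row does not reach is not made up. A row lasts 1/12 s, in which the tool goes at most 41.7 mm and 7.16 degrees, less where a joint would pass 70% of its speed; a pose out of reach is approached as far as the arm can. A call with a gripper value outside its range is refused whole. The fingers move at their own pace and stop on an object; the grip force is fixed at half the most. Time passes only in rows, so rows that do not move let the fingers close. It gives the time, the measured TCP pose, the force and the opening at its end, in the units of the state.
- r.get_state(): the state, without advancing time (a new reading comes with each control period).
- grab_frame(name): name is "scene" or "top" or "wrist"; returns the picture (420x560x3 uint8, blue, green, red); there is no depth.
- calibration(name): a dict with "intrinsics" (3x3 intrinsics, pixels), "T" (4x4, takes a point from camera to world coordinates); the wrist camera has in their place "mount" (4x4, takes a point from camera to tool coordinates, whose origin is the TCP and whose axes are the tool frame's). Camera axes: x right, y up, looking along -z (the intrinsics and any distortion apply to the point x, -y, -z); pixel columns grow to the right and rows downward; lengths in m; the calibration is good to about 2 mm. The wrist camera is an equidistant fisheye: a pixel r from the principal point sees the ray r / f radians off the axis. A picture is of the moment at which its call begins: read the wrist's pose just before it. calibration takes no time and is no camera call.
- ticket.hand_in(): hands the job in, once; it reports no verdict.
The state is a dict: "time_s": time; "joint_pos": joint angles; "qvel": joint speeds; "joint_efforts": joint torques, N m; "ee_pos": TCP position; "ee_rot": TCP orientation; "wrist_force": force on the tool from outside, world axes, zero at the start; "ft_torque": the same for the moment, N m; "grip_width": finger opening in m.
Only numpy, scipy, OpenCV 4.12 (cv2) and the standard library are available. Lean on these libraries where they do the work, as an engineer would, in place of code of your own. Each camera call takes 0.05 s, during which the arm holds its last target. There are 200 camera calls.

### The job

Thread the three spacers onto the upright crank pin of the opened orbital mixer drive, the widest at the bottom, then the middle one, the narrowest on top, and push them down until the black seal collar underneath and all three spacers sit flat and fully home. The crank has stopped at an unknown angle, so feel for the pin gently: never load the drive with more than about 40 N. Leave the other things on the bench where they are, and let go of everything at the end.

Things in the scene. Friction and masses are not known exactly. Their poses are not given: they have to be found in the camera images.
- drive: Opened orbital mixer drive, fixed to the bench: white housing 160 x 160 mm, top face 55 mm above the bench. Origin: centre of its underside, z up. Centred on it lies an aluminium crank disc, 80 mm across, top 63 mm above the origin. The crank turns stiffly (about 0.12 N m), so pushing its pin sideways with some 13 N may turn it.
- pin_circle (a point): Point on the housing's vertical axis, 125 mm above the drive's origin, level with the crank pin's tip. The upright steel pin, 14 mm across, rises 62 mm from the disc; its top 12 mm taper to a flat 7 mm tip. Its axis stands 9 mm from this point in a direction NOT measured, any angle: a ring lowered here lands on the tip. It must be seen or felt for around that circle.
- seat (a point): Point on the housing's vertical axis, 69 mm above the drive's origin: height of the wide spacer's underside, and of the seal collar's top, when home. The black rubber collar, 30 mm across, 6 mm thick, is on the pin, starting 7 to 12 mm too high (not measured). It resists pushing down with about 6 N, stays where left and stops hard on the disc.
- wide: The widest spacer, a dark steel ring: 60 mm outside, 18 mm bore (slightly facetted; 1.3 to 2 mm radial play on the pin), 18 mm thick, about 0.36 kg. Home: its underside 69 mm above the drive's origin. Loose on the bench, lying flat. Origin: centre of its underside; z is its axis.
- middle: The middle spacer, a brass ring: 48 mm outside, 18 mm bore, 16 mm thick, about 0.2 kg. Home: its underside 87 mm above the drive's origin. Loose on the bench, lying flat. Origin: centre of its underside; z is its axis.
- narrow: The narrowest spacer, a blue plastic ring: 36 mm outside, 18 mm bore, 14 mm thick, about 0.03 kg. Home: its underside 103 mm above the drive's origin. Loose on the bench, lying flat. Origin: centre of its underside; z is its axis.
- cap: Bystander: red blind cap without a hole, 44 mm across, 16 mm tall, lying among the spacers. Origin: centre of its underside.
- wrench: Bystander: steel wrench lying on the bench. Origin within it.
- driver: Bystander: screwdriver lying on the bench. Origin within it.
- bottle: Bystander: amber bottle, 68 mm across, 150 mm tall. Origin: centre of its underside.
- jar: Bystander: white jar with green lid, 70 mm across, 80 mm tall. Origin: centre of its underside.
- carton: Bystander: cardboard box, 100 x 180 x 70 mm. Origin: centre of its underside.
- rack: Bystander: blue rack of sample tubes, 80 x 200 mm, 88 mm tall. Origin: centre of its underside.
Mind the look-alikes: they are no part of the job. Of the things shaped like the narrow, the blue one is meant. Several things have the shape of the wide; the one meant has the colours described above.

How it is judged:
By the outcome, as a careful person would: the job done as asked, in the order asked, and still so for the second after the job is handed in, with the robot touching nothing.
It also fails if it takes over 72 s, if anything falls off the work surface, if the arm or the gripper's body presses on something with over 40 N, if the wrist force passes 120 N, or if a joint passes its speed limit or range.

## Working session

There is one attempt and no reset: what is moved stays moved. The work goes in short steps, Python scripts to look and compute and a tool call to move; the robot and the scene stay as the last step left them, time stands still between calls to the robot, and variables do not carry over. Pictures are saved under pics/ and viewed, about 8 in all and at most 12, crops included, and the job is handed in when it is done.

Besides the shell and the picture viewer there is one more tool, called after ">>>" as a command line: name --argument value ..., lists and objects as JSON in quotes. send_rows: Moves the arm, as the interface text tells. Its arguments: {"type":"object","properties":{"commands":{"type":"array"}},"required":["commands"]}

```bash
mkdir -p pics; ls; python3 - <<'E'
from cell import r, grab_frame, calibration, ticket
import cv2, numpy as np
np.set_printoptions(precision=4,suppress=True)
s=r.get_state(); print(s, r.nose_length)
for n in ("top","scene","wrist"):
    print(n,calibration(n))
a=grab_frame("top"); cv2.imwrite("pics/top0.png",a)
b=grab_frame("scene"); cv2.imwrite("pics/scene0.png",b)
E
```

```text
pics
{'time_s': 0.0, 'joint_pos': array([-1.4052,  0.3339,  0.0399,  1.4663, -0.0134,  1.3433, -0.0585]), 'qvel': array([ 0.0005, -0.0007, -0.0007, -0.001 , -0.0005,  0.0003,  0.0004]), 'joint_efforts': array([ -0.0001, -65.8557,   1.3654, -40.5562,   0.0169,   0.0125,
        -0.    ]), 'ee_pos': array([0.1701, 0.6272, 0.4038]), 'ee_rot': array([-0.43  ,  0.562 ,  0.4292,  0.5612]), 'wrist_force': array([ 0.7346, -0.3566, -0.1743]), 'ft_torque': array([-0.033 ,  0.0001, -0.0109]), 'grip_width': 0.08513416937891945} 0.1734
top {'intrinsics': array([[453.0783,   0.    , 269.2423],
       [  0.    , 453.0783, 211.4438],
       [  0.    ,   0.    ,   1.    ]]), 'T': array([[-0.0032,  0.988 , -0.1544,  0.3124],
       [-0.9998, -0.0004,  0.0183, -0.002 ],
       [ 0.0181,  0.1545,  0.9878,  1.4526],
       [ 0.    ,  0.    ,  0.    ,  1.    ]])}
scene {'intrinsics': array([[386.3535,   0.    , 270.3409],
       [  0.    , 386.3535, 211.346 ],
       [  0.    ,   0.    ,   1.    ]]), 'T': array([[-0.6918, -0.5017,  0.5194,  1.0355],
       [ 0.722 , -0.4905,  0.4879,  0.4406],
       [ 0.01  ,  0.7125,  0.7016,  0.7581],
       [ 0.    ,  0.    ,  0.    ,  1.    ]])}
wrist {'intrinsics': array([[325.1923,   0.    , 281.5514],
       [  0.    , 325.1923, 209.3057],
       [  0.    ,   0.    ,   1.    ]]), 'mount': array([[-0.0003,  0.3023, -0.9532,  0.0311],
       [-0.0001,  0.9532,  0.3023,  0.0773],
       [ 1.    ,  0.0002, -0.0002,  0.0001],
       [ 0.    ,  0.    ,  0.    ,  1.    ]])}
```

View pics/top0.png

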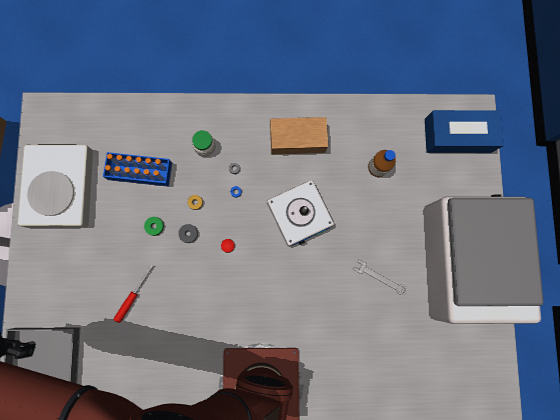

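View pics/scene0.png

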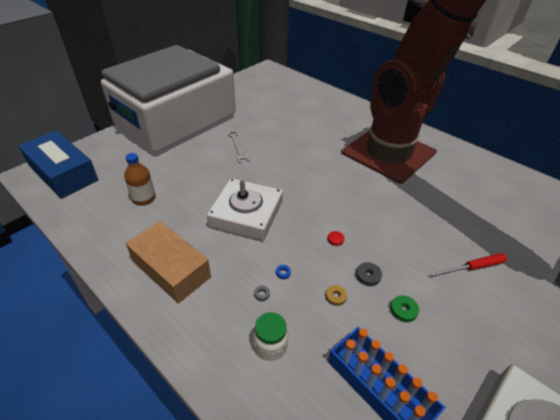

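Top view: dark wide ring (188,233), with a green look-alike at (154,226). Brass middle is at (195,202), blue narrow at (236,191) with a grey look-alike at (234,169), and the red cap at (228,245). The drive is at about (300,212), with the dark pin and collar near (304,211). I choose the dark (188,233), brass (195,202) and blue (236,191) rings, and will check them in a crop.

```bash
cat > h.py <<'E'
import numpy as np, cv2
from scipy.spatial.transform import Rotation as R
from cell import r, grab_frame, calibration, ticket
np.set_printoptions(precision=4,suppress=True)
def ray(name,u,v,st=None):
    c=calibration(name);K=c["intrinsics"]
    x=(u-K[0,2])/K[0,0];y=(v-K[1,2])/K[1,1]
    if name!="wrist":
        d=np.array([x,-y,-1]);T=c["T"]
    else:
        t=np.hypot(x,y)+1e-12
        d=np.array([np.sin(t)*x/t,-np.sin(t)*y/t,-np.cos(t)])
        W=np.eye(4);W[:3,:3]=R.from_quat(st["ee_rot"]).as_matrix();W[:3,3]=st["ee_pos"]
        T=W@c["mount"]
    return T[:3,3],T[:3,:3]@d
def onz(name,u,v,z,st=None):
    o,d=ray(name,u,v,st); return o+d*(z-o[2])/d[2]
def proj(name,P,st=None):
    c=calibration(name);K=c["intrinsics"]
    if name=="wrist":
        W=np.eye(4);W[:3,:3]=R.from_quat(st["ee_rot"]).as_matrix();W[:3,3]=st["ee_pos"];T=W@c["mount"]
    else: T=c["T"]
    p=T[:3,:3].T@(np.array(P)-T[:3,3]);p=np.array([p[0],-p[1],-p[2]])
    if name!="wrist": return K[:2,:2]@(p[:2]/p[2])+K[:2,2]
    t=np.arctan2(np.hypot(p[0],p[1]),p[2]);n=np.hypot(p[0],p[1])+1e-12
    return K[0,0]*t*p[:2]/n+K[:2,2]
E
python3 - <<'E'
from h import *
a=cv2.imread("pics/top0.png")
c1=cv2.resize(a[155:255,140:260],None,fx=4,fy=4,interpolation=cv2.INTER_CUBIC)
c2=cv2.resize(a[172:252,262:340],None,fx=4,fy=4,interpolation=cv2.INTER_CUBIC)
H=np.zeros((400,480+312,3),np.uint8);H[:,:480]=c1;H[:320,480:]=c2
cv2.imwrite("pics/crop1.png",H)
for n,u,v,z in [("wide",188.5,233,.018),("mid",195,202,.016),("nar",236,191.5,.014),("cap",228,245,.016),("green",154,226,.018),("grey",234,169,.014),("drive",301,213,.055),("disc",301,212,.063),("pin",305,211,.125)]:
    print(n,onz("top",u,v,z))
b=cv2.imread("pics/scene0.png")
for n,u,v,z in [("wide",369,273,.018),("mid",336,295,.016),("nar",284,271,.014),("pintip",241,183,.125)]:
    print("scene",n,onz("scene",u,v,z))
E
```

```text
wide [0.4676 0.2277 0.018 ]
mid [0.5678 0.2097 0.016 ]
nar [0.6026 0.0786 0.014 ]
cap [0.4294 0.1024 0.016 ]
green [0.49   0.3375 0.018 ]
grey [0.6773 0.0857 0.014 ]
drive [ 0.5259 -0.1272  0.055 ]
disc [ 0.5279 -0.1265  0.063 ]
pin [ 0.5213 -0.1329  0.125 ]
scene wide [0.4745 0.2354 0.018 ]
scene mid [0.5765 0.2156 0.016 ]
scene nar [0.6077 0.0859 0.014 ]
scene pintip [ 0.545  -0.1231  0.125 ]
```

View pics/crop1.png

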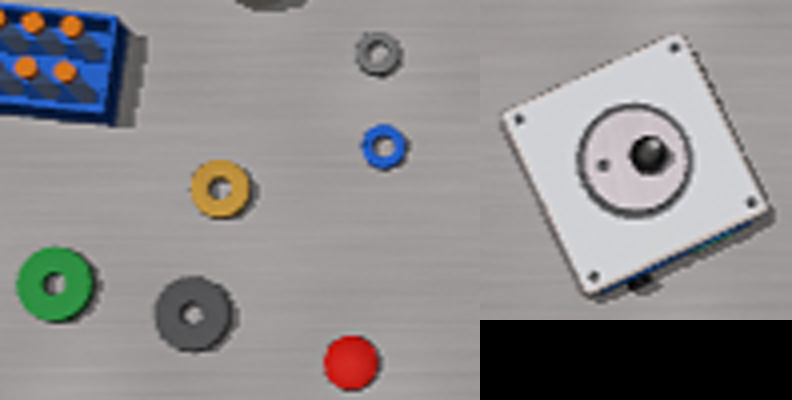

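Crop: the dark ring (194,314) is clearly distinct from the green one (55,285), and the blue ring (384,147) from the grey one (379,54). The drive is at right: disc centre (636,160), with the black collar and pin at (650,154), so the pin lies toward -y. Next I move above the wide ring.

```bash
cat >> h.py <<'E'
def go(P,yaw=None):
    "shift in tool mm from measured pose to TCP P"
    s=r.get_state();M=R.from_quat(s["ee_rot"]).as_matrix()
    print("t",s["time_s"],"tool mm",(M.T@(np.array(P)-s["ee_pos"])*1000).round(1),"F",s["wrist_force"].round(1),"pos",s["ee_pos"].round(4),"w",round(s["grip_width"],4))
E
python3 - <<'E'
from h import *
s=r.get_state();print(R.from_quat(s["ee_rot"]).as_matrix())
go([.470,.230,.30])
E
```

```text
[[-0.0003 -0.9651  0.2617]
 [-0.0014  0.2617  0.9651]
 [-1.     -0.0001 -0.0015]]
t 0.1 tool mm [ 104.4 -393.4 -304.7] F [-0.6 -0.  -0.6] pos [0.1701 0.6272 0.4039] w 0.0854
```

>>> send_rows --commands '[{"dx":6.5,"dy":-24.6,"dz":-19,"fingers":1},{"dx":6.5,"dy":-24.6,"dz":-19,"fingers":1},{"dx":6.5,"dy":-24.6,"dz":-19,"fingers":1},{"dx":6.5,"dy":-24.6,"dz":-19,"fingers":1},{"dx":6.5,"dy":-24.6,"dz":-19,"fingers":1},{"dx":6.5,"dy":-24.6,"dz":-19,"fingers":1},{"dx":6.5,"dy":-24.6,"dz":-19,"fingers":1},{"dx":6.5,"dy":-24.6,"dz":-19,"fingers":1}]'

```text
$.commands[0]: bad value
```

>>> send_rows --commands '[{"dx":6.5,"dy":-24.6,"dz":-19,"fingers":1},{"dx":6.5,"dy":-24.6,"dz":-19,"fingers":1},{"dx":6.5,"dy":-24.6,"dz":-19,"fingers":1},{"dx":6.5,"dy":-24.6,"dz":-19,"fingers":1},{"dx":6.5,"dy":-24.6,"dz":-19,"fingers":1},{"dx":6.5,"dy":-24.6,"dz":-19,"fingers":1},{"dx":6.5,"dy":-24.6,"dz":-19,"fingers":1},{"dx":6.5,"dy":-24.6,"dz":-19,"fingers":1}]'

```text
$.commands[0]: bad value
```

```bash
python3 - <<'E'
from h import *
import time
s=r.get_state();a=grab_frame("wrist");cv2.imwrite("pics/w1.png",a)
go([.47,.23,.3]);print(s["ee_rot"],s["qvel"],s["joint_pos"])
for P in ([.47,.23,.018],[.57,.21,.016],[.605,.08,.014]): print(proj("wrist",P,s))
E
```

```text
t 0.15 tool mm [ 104.4 -393.4 -304.7] F [-0.1  0.4  0.1] pos [0.1701 0.6272 0.4041] w 0.0851
[-0.4299  0.562   0.4293  0.5612] [ 0.0012 -0.0009  0.0002 -0.0023 -0.0001  0.0006  0.0003] [-1.4052  0.3338  0.0399  1.4662 -0.0134  1.3433 -0.0585]
[116.9766 393.7997]
[135.2123 424.553 ]
[ 99.1657 430.3918]
```

View pics/w1.png

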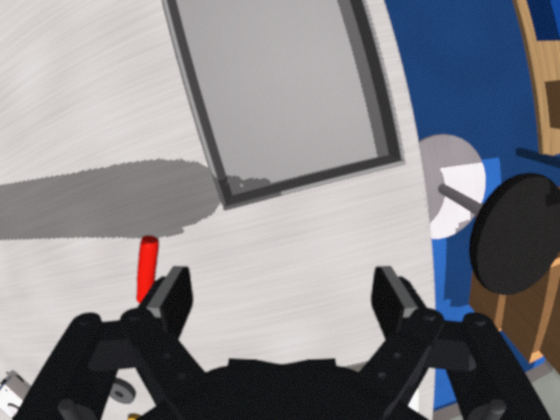

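The rows were refused, so the arm has not moved. The wrist view shows the fingers at (180,290) and (385,290), and the wide ring at (120,390) as projected. I'll resend the rows with all fields filled in.

>>> send_rows --commands '[{"wx":0,"wy":0,"wz":0,"dx":6.5,"dy":-24.6,"dz":-19,"fingers":1},{"wx":0,"wy":0,"wz":0,"dx":6.5,"dy":-24.6,"dz":-19,"fingers":1},{"wx":0,"wy":0,"wz":0,"dx":6.5,"dy":-24.6,"dz":-19,"fingers":1},{"wx":0,"wy":0,"wz":0,"dx":6.5,"dy":-24.6,"dz":-19,"fingers":1},{"wx":0,"wy":0,"wz":0,"dx":6.5,"dy":-24.6,"dz":-19,"fingers":1},{"wx":0,"wy":0,"wz":0,"dx":6.5,"dy":-24.6,"dz":-19,"fingers":1},{"wx":0,"wy":0,"wz":0,"dx":6.5,"dy":-24.6,"dz":-19,"fingers":1},{"wx":0,"wy":0,"wz":0,"dx":6.5,"dy":-24.6,"dz":-19,"fingers":1}]'

```text
time_s: 0.82
ee_pos: [0.3209, 0.4277, 0.3523]
ee_rot: [-0.43, 0.562, 0.43, 0.562]
wrist_force: [1.0, -0.1, 0.2]
grip_width: 0.0854
```

>>> send_rows --commands '[{"wx":0,"wy":0,"wz":0,"dx":6.5,"dy":-24.6,"dz":-19,"fingers":1},{"wx":0,"wy":0,"wz":0,"dx":6.5,"dy":-24.6,"dz":-19,"fingers":1},{"wx":0,"wy":0,"wz":0,"dx":6.5,"dy":-24.6,"dz":-19,"fingers":1},{"wx":0,"wy":0,"wz":0,"dx":6.5,"dy":-24.6,"dz":-19,"fingers":1},{"wx":0,"wy":0,"wz":0,"dx":6.5,"dy":-24.6,"dz":-19,"fingers":1},{"wx":0,"wy":0,"wz":0,"dx":6.5,"dy":-24.6,"dz":-19,"fingers":1},{"wx":0,"wy":0,"wz":0,"dx":6.5,"dy":-24.6,"dz":-19,"fingers":1},{"wx":0,"wy":0,"wz":0,"dx":6.5,"dy":-24.6,"dz":-19,"fingers":1}]'

```text
time_s: 1.48
ee_pos: [0.471, 0.2295, 0.3004]
ee_rot: [-0.43, 0.562, 0.43, 0.562]
wrist_force: [0.3, 1.0, -0.6]
grip_width: 0.0857
```

```bash
python3 - <<'E'
from h import *
grab_frame("wrist")
s=r.get_state();a=grab_frame("wrist");cv2.imwrite("pics/w2.png",a)
go([.47,.23,.3]);print(s["ee_rot"],s["joint_pos"])
for P in ([.47,.23,.018],[.57,.21,.016],[.605,.08,.014],[.527,-.127,.063],[.47,.23,.145]): print(proj("wrist",P,s))
E
```

```text
t 1.5833 tool mm [-0.3  3.8  3.2] F [-0.7  0.3  0.1] pos [0.4727 0.2259 0.2998] w 0.0851
[-0.4289  0.5634  0.4268  0.5625] [-0.855   0.164   0.3615  1.9152 -0.0621  1.0745  0.8314]
[288.5644 199.5515]
[295.7087 304.6514]
[185.8349 351.9542]
[  6.0549 336.3641]
[293.7051 280.0813]
```

View pics/w2.png

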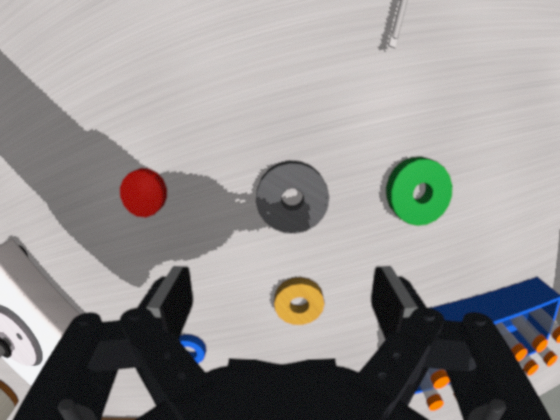

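Wrist view: the dark ring's top centre is at about (292,195), the brass ring at (299,299), the blue ring at (193,349), the cap at (143,192) and the green look-alike at (420,190). The pinch centre lies between the fingers.

```bash
python3 - <<'E'
from h import *
s=r.get_state()
# s is after frame; pose settled
print(onz("wrist",292,195,.018,s),onz("wrist",299,299,.016,s),onz("wrist",193,349,.014,s))
W=onz("wrist",292,195,.018,s)
for rad in (.03,.009):
  print([proj("wrist",W+[rad*np.cos(t),rad*np.sin(t),0],s).round(0) for t in np.arange(4)*np.pi/2])
go([W[0],W[1],.30]); go([W[0],W[1],.170])
E
```

```text
[0.4656 0.2359 0.018 ] [0.5632 0.2167 0.016 ] [0.6006 0.0921 0.014 ]
[array([301., 229.]), array([328., 185.]), array([282., 159.]), array([256., 205.])]
[array([295., 205.]), array([303., 192.]), array([289., 184.]), array([281., 198.])]
t 1.5833 tool mm [-0.3  9.6  7.8] F [-0.7  0.3  0.1] pos [0.4727 0.2259 0.2998] w 0.0851
t 1.5833 tool mm [129.7   9.7   8.1] F [-0.7  0.3  0.1] pos [0.4727 0.2259 0.2998] w 0.0851
```

>>> send_rows --commands '[{"wx":0,"wy":0,"wz":0,"dx":20,"dy":4.5,"dz":3.5,"fingers":1},{"wx":0,"wy":0,"wz":0,"dx":20,"dy":4.5,"dz":3.5,"fingers":1},{"wx":0,"wy":0,"wz":0,"dx":20,"dy":0,"dz":0,"fingers":1},{"wx":0,"wy":0,"wz":0,"dx":20,"dy":0,"dz":0,"fingers":1},{"wx":0,"wy":0,"wz":0,"dx":0,"dy":0,"dz":0,"fingers":1},{"wx":0,"wy":0,"wz":0,"dx":0,"dy":0,"dz":0,"fingers":1},{"wx":0,"wy":0,"wz":0,"dx":0,"dy":0,"dz":0,"fingers":1}]'

```text
time_s: 2.17
ee_pos: [0.4639, 0.2403, 0.2217]
ee_rot: [-0.43, 0.561, 0.43, 0.562]
wrist_force: [0.9, 0.5, -0.0]
grip_width: 0.0854
```

```bash
python3 - <<'E'
from h import *
s=r.get_state();a=grab_frame("wrist");s2=r.get_state();print(s["ee_pos"],s2["ee_pos"],s["ee_rot"])
# rectify the plane z=.018 into a metric map, centred on expected
def rect(z,c,half=.06,px=.00025):
    n=int(2*half/px);g=(np.arange(n)-n/2)*px
    m=np.zeros((n,n,2),np.float32)
    for i in range(0,n,8):
        for j in range(0,n,8): m[i//8,j//8]=proj("wrist",[c[0]+g[i],c[1]+g[j],z],s)
    k=len(range(0,n,8));m=cv2.resize(m[:k,:k],(k*8,k*8))
    return cv2.remap(a,m[...,0],m[...,1],cv2.INTER_LINEAR)
c=np.array([.4656,.2359])
im=rect(.018,c)
cv2.imwrite("pics/rect.png",np.hstack([cv2.resize(im,(420,420)),cv2.resize(a,None,fx=.65,fy=.65,interpolation=3)[:420] if 0 else np.zeros((420,1,3),np.uint8)]))
cv2.imwrite("pics/w3.png",np.hstack([cv2.resize(im,(315,315)),cv2.resize(a[:,:],(420,315))]))
E
```

```text
[0.4639 0.2403 0.2217] [0.464  0.2404 0.2221] [-0.4297  0.5613  0.4296  0.5619]Traceback (most recent call last):
  File "<stdin>", line 12, in <module>
  File "<stdin>", line 8, in rect
  File "h.py", line 19, in proj
    c=calibration(name);K=c["intrinsics"]
ValueError: time passes only in moves, steps and waits
```

```bash
sed -i 's/^np.set_printoptions.*/&\nimport functools; calibration=functools.lru_cache(calibration)/' h.py
cat >> h.py <<'E'
def rect(a,s,z,c,half=.06,px=.00025):
    "metric map of plane z: row = +x, col = +y, centre c"
    k=int(2*half/px)//8; g=(np.arange(k)*8+3.5-k*4)*px
    m=np.array([[proj("wrist",[c[0]+x,c[1]+y,z],s) for y in g] for x in g],np.float32)
    m=cv2.resize(m,(k*8,k*8)); return cv2.remap(a,m[...,0],m[...,1],cv2.INTER_LINEAR)
E
python3 - <<'E'
from h import *
s=r.get_state();a=grab_frame("wrist");cv2.imwrite("pics/w3raw.png",a);print(s["ee_pos"])
im=rect(a,s,.018,[.464,.236])
cv2.imwrite("pics/w3.png",np.hstack([cv2.resize(im,(360,360)),cv2.resize(a,(440,360))]))
E
```

```text
[0.464  0.2404 0.2221]
```

View pics/w3.png

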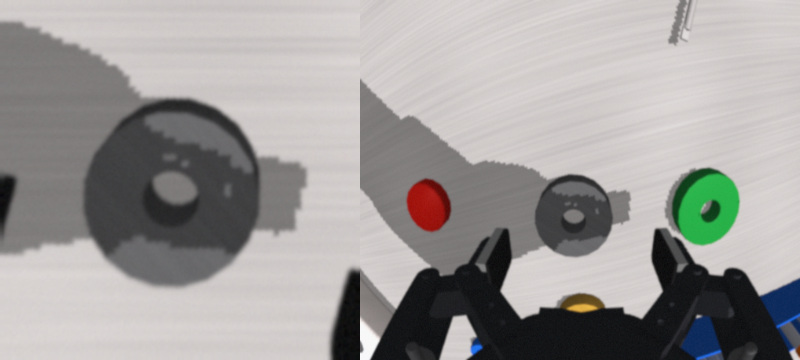

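Rectified view (0.333 mm/px): the ring's outer edge spans columns 84–260 and its bore is centred at (171,197). That puts it at about (0.4695, 0.2332), consistent with the top camera.

```bash
python3 - <<'E'
from h import *
go([.4695,.2332,.170])
E
```

```text
t 2.2667 tool mm [52.1 -7.1 -5.6] F [ 1.4  0.4 -0.2] pos [0.4641 0.2404 0.2221] w 0.0854
```

>>> send_rows --commands '[{"wx":0,"wy":0,"wz":0,"dx":10,"dy":-3.6,"dz":-2.8,"fingers":1},{"wx":0,"wy":0,"wz":0,"dx":10,"dy":-3.5,"dz":-2.8,"fingers":1},{"wx":0,"wy":0,"wz":0,"dx":16,"dy":0,"dz":0,"fingers":1},{"wx":0,"wy":0,"wz":0,"dx":16,"dy":0,"dz":0,"fingers":1},{"wx":0,"wy":0,"wz":0,"dx":0,"dy":0,"dz":0,"fingers":1},{"wx":0,"wy":0,"wz":0,"dx":0,"dy":0,"dz":0,"fingers":-1},{"wx":0,"wy":0,"wz":0,"dx":0,"dy":0,"dz":0,"fingers":-1},{"wx":0,"wy":0,"wz":0,"dx":0,"dy":0,"dz":0,"fingers":-1}]'

```text
time_s: 2.93
ee_pos: [0.4695, 0.2327, 0.17]
ee_rot: [-0.429, 0.561, 0.43, 0.562]
wrist_force: [-2.8, -1.3, 3.5]
grip_width: 0.0582
```

>>> send_rows --commands '[{"wx":0,"wy":0,"wz":0,"dx":0,"dy":0,"dz":0,"fingers":-1},{"wx":0,"wy":0,"wz":0,"dx":0,"dy":0,"dz":0,"fingers":-1},{"wx":0,"wy":0,"wz":0,"dx":0,"dy":0,"dz":0,"fingers":-1}]'

```text
time_s: 3.18
ee_pos: [0.4694, 0.2327, 0.17]
ee_rot: [-0.43, 0.561, 0.43, 0.562]
wrist_force: [-1.6, -1.6, 6.1]
grip_width: 0.0583
```

>>> send_rows --commands '[{"wx":0,"wy":0,"wz":0,"dx":-15,"dy":0,"dz":0,"fingers":-1},{"wx":0,"wy":0,"wz":0,"dx":-35,"dy":0,"dz":0,"fingers":-1},{"wx":0,"wy":0,"wz":0,"dx":-40,"dy":0,"dz":0,"fingers":-1},{"wx":0,"wy":0,"wz":0,"dx":-40,"dy":0,"dz":0,"fingers":-1},{"wx":0,"wy":0,"wz":0,"dx":-30,"dy":-5.5,"dz":-4.5,"fingers":-1},{"wx":0,"wy":0,"wz":0,"dx":0,"dy":-17,"dz":-22,"fingers":-1},{"wx":0,"wy":0,"wz":0,"dx":0,"dy":-17,"dz":-22,"fingers":-1},{"wx":0,"wy":0,"wz":0,"dx":0,"dy":-17,"dz":-22,"fingers":-1}]'

```text
time_s: 3.85
ee_pos: [0.5052, 0.1491, 0.33]
ee_rot: [-0.43, 0.561, 0.43, 0.562]
wrist_force: [0.4, -1.1, -3.8]
grip_width: 0.0582
```

>>> send_rows --commands '[{"wx":0,"wy":0,"wz":0,"dx":0,"dy":-17,"dz":-22,"fingers":-1},{"wx":0,"wy":0,"wz":0,"dx":0,"dy":-17,"dz":-22,"fingers":-1},{"wx":0,"wy":0,"wz":0,"dx":0,"dy":-17,"dz":-22,"fingers":-1},{"wx":0,"wy":0,"wz":0,"dx":0,"dy":-17,"dz":-22,"fingers":-1},{"wx":0,"wy":0,"wz":0,"dx":0,"dy":-17,"dz":-22,"fingers":-1},{"wx":0,"wy":0,"wz":0,"dx":0,"dy":-17,"dz":-22,"fingers":-1},{"wx":0,"wy":0,"wz":0,"dx":0,"dy":-17,"dz":-22,"fingers":-1},{"wx":0,"wy":0,"wz":0,"dx":0,"dy":0,"dz":0,"fingers":-1}]'

```text
time_s: 4.52
ee_pos: [0.5803, -0.0361, 0.3295]
ee_rot: [-0.429, 0.563, 0.426, 0.563]
wrist_force: [-1.1, -1.2, -2.7]
grip_width: 0.0583
```

>>> send_rows --commands '[{"wx":0,"wy":0,"wz":0,"dx":0,"dy":0,"dz":0,"fingers":-1},{"wx":0,"wy":0,"wz":0,"dx":0,"dy":0,"dz":0,"fingers":-1}]'

```text
time_s: 4.68
ee_pos: [0.5794, -0.0296, 0.3288]
ee_rot: [-0.429, 0.562, 0.43, 0.562]
wrist_force: [-0.5, 0.4, -4.4]
grip_width: 0.0581
```

```bash
python3 - <<'E'
from h import *
s=r.get_state();a=grab_frame("wrist");cv2.imwrite("pics/w4raw.png",a);go(s["ee_pos"])
np.save("s4.npy",np.r_[s["ee_pos"],s["ee_rot"]])
u,v=proj("wrist",[.528,-.122,.08],s);print(u,v,"w",round(s["grip_width"],4))
u0,v0=max(0,int(u)-75),max(0,int(v)-75)
c=cv2.resize(a[v0:v0+150,u0:u0+150],(450,450),interpolation=cv2.INTER_CUBIC);print(u0,v0)
cv2.imwrite("pics/w4.png",np.hstack([c,cv2.resize(a,(350,262))if 0 else cv2.copyMakeBorder(cv2.resize(a,(350,262)),0,188,0,0,0)]))
E
```

```text
t 4.7333 tool mm [ 0.  -0.2 -0.6] F [-0.3  1.3 -2.8] pos [ 0.5794 -0.0289  0.3288] w 0.0583
141.23854327622965 187.19710103058358 w 0.0581
66 112
```

View pics/w4.png

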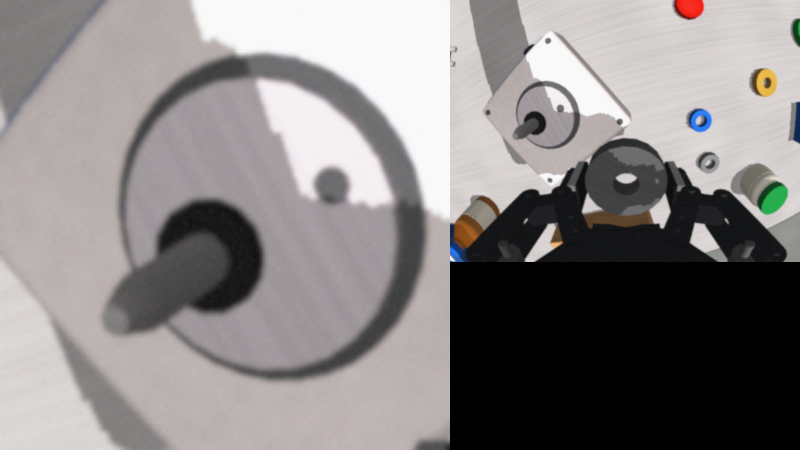

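Wrist view: the pin tip flat is at crop (117,319), the collar around (210,255), and the disc top spans roughly columns 125–398 and rows 72–372. The held ring's bore is visible at about (626,181) in the small view.

```bash
python3 - <<'E'
from h import *
q=np.load("s4.npy");s={"ee_pos":q[:3],"ee_rot":q[3:]}
tip=onz("wrist",66+117/3-.3,112+319/3-.3,.125,s);disc=onz("wrist",66+262/3-.3,112+222/3-.3,.063,s)
hole=onz("wrist",66+331/3-.3,112+185/3-.3,.063,s)
print(tip,disc,hole,np.linalg.norm((tip-disc)[:2]))
for P in (tip,disc): print([((proj("wrist",P+[rr*np.cos(t),rr*np.sin(t),0],s)+.3-[66,112])*3).round(0) for rr in [.04 if P is disc else .0035] for t in np.arange(8)*np.pi/4])
a=cv2.imread("pics/w4raw.png")
M=R.from_quat(s["ee_rot"]).as_matrix()
for dy in (0,): 
  z=q[2]-.152
  c=q[:2]
  im=rect(a,s,z,c,half=.045)
  cv2.imwrite("pics/rw4.png",cv2.resize(im,None,fx=1.25,fy=1.25))
print(im.shape, M)
E
```

```text
[ 0.5342 -0.1316  0.125 ] [ 0.5316 -0.1204  0.063 ] [ 0.5279 -0.0984  0.063 ] 0.011550267231952863
[array([123., 334.]), array([130., 327.]), array([130., 315.]), array([122., 305.]), array([111., 304.]), array([104., 311.]), array([105., 323.]), array([113., 333.])]
[array([314., 361.]), array([393., 295.]), array([400., 179.]), array([324.,  86.]), array([214.,  77.]), array([140., 152.]), array([141., 262.]), array([212., 346.])]
(360, 360, 3) [[-0.0003 -0.9651  0.2619]
 [ 0.0005  0.2618  0.9651]
 [-1.      0.0004  0.0004]]
```

View pics/rw4.png

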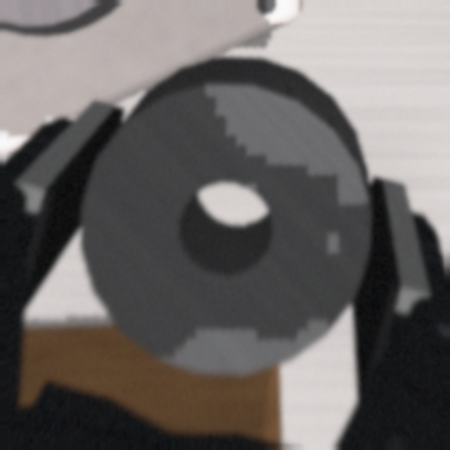

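The ring sits centred in the hand to within 0.5 mm (bore centre (226,227) in a 450 px map). The pin tip is at about (0.534, -0.1316), which is 9–11 mm from the disc centre and so consistent. I'm moving over it.

>>> send_rows --commands '[{"wx":0,"wy":0,"wz":0,"dx":0,"dy":4,"dz":-26,"fingers":-1},{"wx":0,"wy":0,"wz":0,"dx":0,"dy":4,"dz":-28,"fingers":-1},{"wx":0,"wy":0,"wz":0,"dx":0,"dy":4,"dz":-28,"fingers":-1},{"wx":0,"wy":0,"wz":0,"dx":5,"dy":4,"dz":-22,"fingers":-1},{"wx":0,"wy":0,"wz":0,"dx":10,"dy":1,"dz":-7.3,"fingers":-1},{"wx":0,"wy":0,"wz":0,"dx":0,"dy":0,"dz":0,"fingers":-1},{"wx":0,"wy":0,"wz":0,"dx":0,"dy":0,"dz":0,"fingers":-1},{"wx":0,"wy":0,"wz":0,"dx":0,"dy":0,"dz":0,"fingers":-1}]'

```text
time_s: 5.4
ee_pos: [0.5347, -0.1309, 0.3139]
ee_rot: [-0.43, 0.561, 0.43, 0.561]
wrist_force: [-0.3, -0.2, -3.3]
grip_width: 0.0579
```

```bash
python3 - <<'E'
from h import *
go([.5338,-.1319,.285]);s=r.get_state();print(s["ee_rot"])
a=grab_frame("wrist");im=rect(a,s,.1255,s["ee_pos"][:2],half=.045)
cv2.imwrite("pics/w5.png",cv2.resize(im,None,fx=1.25,fy=1.25));cv2.imwrite("pics/w5raw.png",a)
E
```

```text
t 5.4 tool mm [28.9  0.6 -1.3] F [-0.3 -0.2 -3.3] pos [ 0.5347 -0.1309  0.3139] w 0.0579
[-0.4302  0.5609  0.4305  0.5613]
```

View pics/w5.png

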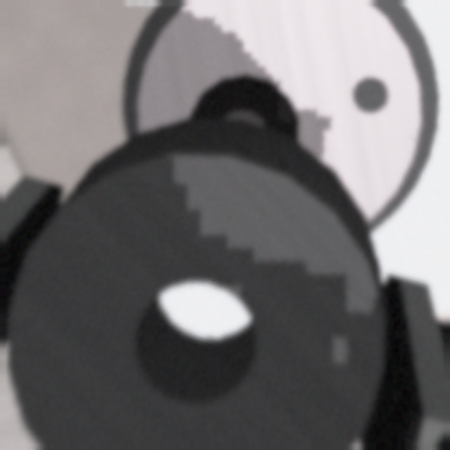

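Rectified crop: the collar top shows at (245,115) and the balance hole at (370,95), with the ring in front. Both agree with the pin estimate, so I descend gently and watch the force.

>>> send_rows --commands '[{"wx":0,"wy":0,"wz":0,"dx":6,"dy":0.6,"dz":-1.2,"fingers":-1},{"wx":0,"wy":0,"wz":0,"dx":6,"dy":0,"dz":0,"fingers":-1},{"wx":0,"wy":0,"wz":0,"dx":3,"dy":0,"dz":0,"fingers":-1},{"wx":0,"wy":0,"wz":0,"dx":2,"dy":0,"dz":0,"fingers":-1},{"wx":0,"wy":0,"wz":0,"dx":2,"dy":0,"dz":0,"fingers":-1},{"wx":0,"wy":0,"wz":0,"dx":2,"dy":0,"dz":0,"fingers":-1},{"wx":0,"wy":0,"wz":0,"dx":0,"dy":0,"dz":0,"fingers":-1}]'

```text
time_s: 6.03
ee_pos: [0.5331, -0.1338, 0.2923]
ee_rot: [-0.43, 0.562, 0.43, 0.561]
wrist_force: [-0.4, 0.3, -3.6]
grip_width: 0.0577
```

>>> send_rows --commands '[{"wx":0,"wy":0,"wz":0,"dx":2,"dy":0,"dz":0,"fingers":-1},{"wx":0,"wy":0,"wz":0,"dx":2,"dy":0,"dz":0,"fingers":-1},{"wx":0,"wy":0,"wz":0,"dx":2,"dy":0,"dz":0,"fingers":-1},{"wx":0,"wy":0,"wz":0,"dx":2,"dy":0,"dz":0,"fingers":-1},{"wx":0,"wy":0,"wz":0,"dx":0,"dy":0,"dz":0,"fingers":-1},{"wx":0,"wy":0,"wz":0,"dx":0,"dy":0,"dz":0,"fingers":-1}]'

```text
time_s: 6.53
ee_pos: [0.5331, -0.1338, 0.2846]
ee_rot: [-0.43, 0.562, 0.43, 0.562]
wrist_force: [0.4, -0.1, -3.0]
grip_width: 0.0584
```

>>> send_rows --commands '[{"wx":0,"wy":0,"wz":0,"dx":3,"dy":0,"dz":0.8,"fingers":-1},{"wx":0,"wy":0,"wz":0,"dx":3,"dy":0,"dz":0,"fingers":-1},{"wx":0,"wy":0,"wz":0,"dx":3,"dy":0,"dz":0,"fingers":-1},{"wx":0,"wy":0,"wz":0,"dx":3,"dy":0,"dz":0,"fingers":-1},{"wx":0,"wy":0,"wz":0,"dx":0,"dy":0,"dz":0,"fingers":-1}]'

```text
time_s: 6.95
ee_pos: [0.5331, -0.133, 0.2719]
ee_rot: [-0.429, 0.562, 0.43, 0.561]
wrist_force: [0.3, 0.0, -3.2]
grip_width: 0.0581
```

>>> send_rows --commands '[{"wx":0,"wy":0,"wz":0,"dx":4,"dy":0,"dz":0,"fingers":-1},{"wx":0,"wy":0,"wz":0,"dx":4,"dy":0,"dz":0,"fingers":-1},{"wx":0,"wy":0,"wz":0,"dx":4,"dy":0,"dz":0,"fingers":-1},{"wx":0,"wy":0,"wz":0,"dx":4,"dy":0,"dz":0,"fingers":-1},{"wx":0,"wy":0,"wz":0,"dx":2,"dy":0,"dz":0,"fingers":-1},{"wx":0,"wy":0,"wz":0,"dx":2,"dy":0,"dz":0,"fingers":-1},{"wx":0,"wy":0,"wz":0,"dx":2,"dy":0,"dz":0,"fingers":-1},{"wx":0,"wy":0,"wz":0,"dx":0,"dy":0,"dz":0,"fingers":-1}]'

```text
time_s: 7.62
ee_pos: [0.5333, -0.1331, 0.2504]
ee_rot: [-0.43, 0.562, 0.43, 0.562]
wrist_force: [-0.1, 0.3, -2.8]
grip_width: 0.058
```

>>> send_rows --commands '[{"wx":0,"wy":0,"wz":0,"dx":2,"dy":0,"dz":0,"fingers":-1},{"wx":0,"wy":0,"wz":0,"dx":2,"dy":0,"dz":0,"fingers":-1},{"wx":0,"wy":0,"wz":0,"dx":1,"dy":0,"dz":0,"fingers":-1},{"wx":0,"wy":0,"wz":0,"dx":1,"dy":0,"dz":0,"fingers":-1},{"wx":0,"wy":0,"wz":0,"dx":0,"dy":0,"dz":0,"fingers":-1}]'

```text
time_s: 8.03
ee_pos: [0.5335, -0.1331, 0.2449]
ee_rot: [-0.43, 0.561, 0.429, 0.562]
wrist_force: [0.3, -0.3, 0.7]
grip_width: 0.0584
```

>>> send_rows --commands '[{"wx":0,"wy":0,"wz":0,"dx":1.5,"dy":0,"dz":0,"fingers":-1},{"wx":0,"wy":0,"wz":0,"dx":1.5,"dy":0,"dz":0,"fingers":-1},{"wx":0,"wy":0,"wz":0,"dx":1,"dy":0,"dz":0,"fingers":-1},{"wx":0,"wy":0,"wz":0,"dx":0.5,"dy":0,"dz":0,"fingers":-1},{"wx":0,"wy":0,"wz":0,"dx":0,"dy":0,"dz":0,"fingers":-1}]'

```text
time_s: 8.45
ee_pos: [0.5335, -0.1331, 0.2402]
ee_rot: [-0.43, 0.562, 0.429, 0.562]
wrist_force: [2.4, -0.0, -0.0]
grip_width: 0.0581
```

>>> send_rows --commands '[{"wx":0,"wy":0,"wz":0,"dx":0.7,"dy":0,"dz":0,"fingers":-1},{"wx":0,"wy":0,"wz":0,"dx":0.5,"dy":0,"dz":0,"fingers":-1},{"wx":0,"wy":0,"wz":0,"dx":0.5,"dy":0,"dz":0,"fingers":-1},{"wx":0,"wy":0,"wz":0,"dx":0,"dy":0,"dz":0,"fingers":-1}]'

```text
time_s: 8.78
ee_pos: [0.5335, -0.1332, 0.2389]
ee_rot: [-0.43, 0.561, 0.43, 0.562]
wrist_force: [-0.0, -0.6, 7.0]
grip_width: 0.0583
```

>>> send_rows --commands '[{"wx":0,"wy":0,"wz":0,"dx":0.5,"dy":0,"dz":0,"fingers":-1},{"wx":0,"wy":0,"wz":0,"dx":0.4,"dy":0,"dz":0,"fingers":-1},{"wx":0,"wy":0,"wz":0,"dx":0,"dy":0,"dz":0,"fingers":-1}]'

```text
time_s: 9.03
ee_pos: [0.5336, -0.1332, 0.2388]
ee_rot: [-0.43, 0.561, 0.43, 0.562]
wrist_force: [-5.5, 0.4, 15.7]
grip_width: 0.0585
```

Hard stop: z stays at 0.2388 with 19 N net load, so the underside is at 0.0688 and the wide ring is home. Releasing, then on to the brass ring.

>>> send_rows --commands '[{"wx":0,"wy":0,"wz":0,"dx":-1,"dy":0,"dz":0,"fingers":-1},{"wx":0,"wy":0,"wz":0,"dx":0,"dy":0,"dz":0,"fingers":1},{"wx":0,"wy":0,"wz":0,"dx":0,"dy":0,"dz":0,"fingers":1},{"wx":0,"wy":0,"wz":0,"dx":0,"dy":0,"dz":0,"fingers":1},{"wx":0,"wy":0,"wz":0,"dx":0,"dy":0,"dz":0,"fingers":1}]'

```text
time_s: 9.45
ee_pos: [0.5332, -0.133, 0.2384]
ee_rot: [-0.43, 0.562, 0.43, 0.561]
wrist_force: [-0.1, -0.4, -0.8]
grip_width: 0.0851
```

>>> send_rows --commands '[{"wx":0,"wy":0,"wz":0,"dx":-20,"dy":0,"dz":0,"fingers":1},{"wx":0,"wy":0,"wz":0,"dx":-30,"dy":0,"dz":0,"fingers":1},{"wx":0,"wy":0,"wz":0,"dx":-30,"dy":0,"dz":0,"fingers":1},{"wx":0,"wy":0,"wz":0,"dx":-20,"dy":0,"dz":0,"fingers":1},{"wx":0,"wy":0,"wz":0,"dx":0,"dy":5.8,"dz":34.4,"fingers":1},{"wx":0,"wy":0,"wz":0,"dx":0,"dy":5.8,"dz":34.4,"fingers":1},{"wx":0,"wy":0,"wz":0,"dx":0,"dy":5.8,"dz":34.4,"fingers":1},{"wx":0,"wy":0,"wz":0,"dx":0,"dy":5.8,"dz":34.4,"fingers":1}]'

```text
time_s: 10.12
ee_pos: [0.5468, 0.0072, 0.3388]
ee_rot: [-0.429, 0.562, 0.429, 0.562]
wrist_force: [0.9, 0.0, -0.0]
grip_width: 0.0853
```

>>> send_rows --commands '[{"wx":0,"wy":0,"wz":0,"dx":0,"dy":5.8,"dz":34.4,"fingers":1},{"wx":0,"wy":0,"wz":0,"dx":0,"dy":5.8,"dz":34.4,"fingers":1},{"wx":0,"wy":0,"wz":0,"dx":0,"dy":5.8,"dz":34.4,"fingers":1},{"wx":0,"wy":0,"wz":0,"dx":20,"dy":5.8,"dz":34.4,"fingers":1},{"wx":0,"wy":0,"wz":0,"dx":30,"dy":5.8,"dz":34.4,"fingers":1},{"wx":0,"wy":0,"wz":0,"dx":30,"dy":5.8,"dz":34.4,"fingers":1},{"wx":0,"wy":0,"wz":0,"dx":20,"dy":0,"dz":0,"fingers":1},{"wx":0,"wy":0,"wz":0,"dx":0,"dy":0,"dz":0,"fingers":1}]'

```text
time_s: 10.78
ee_pos: [0.5646, 0.2097, 0.2393]
ee_rot: [-0.43, 0.563, 0.431, 0.558]
wrist_force: [-1.0, -1.0, -0.5]
grip_width: 0.0852
```

>>> send_rows --commands '[{"wx":0,"wy":0,"wz":0,"dx":0,"dy":0,"dz":0,"fingers":1},{"wx":0,"wy":0,"wz":0,"dx":0,"dy":0,"dz":0,"fingers":1},{"wx":0,"wy":0,"wz":0,"dx":0,"dy":0,"dz":0,"fingers":1}]'

```text
time_s: 11.03
ee_pos: [0.5676, 0.2064, 0.2461]
ee_rot: [-0.429, 0.561, 0.429, 0.563]
wrist_force: [0.1, 0.6, 0.5]
grip_width: 0.0852
```

```bash
cat >> h.py <<'E'
def findring(a,s,z,c,lo,hi,half=.05):
    im=rect(a,s,z,c,half=half);m=cv2.inRange(cv2.cvtColor(im,cv2.COLOR_BGR2HSV),lo,hi)
    n,l,st,ce=cv2.connectedComponentsWithStats(m)
    for i in np.argsort(-st[1:,4])[:2]+1:
        k=im.shape[0]/2;x0,y0,w,h,A=st[i]
        cs,hr=cv2.findContours((l==i).astype(np.uint8),cv2.RETR_CCOMP,cv2.CHAIN_APPROX_NONE)
        (cx,cy),rad=cv2.minEnclosingCircle(max(cs,key=cv2.contourArea))
        print("blob x",c[0]+(y0+h/2-k)*.00025,"y",c[1]+(x0+w/2-k)*.00025,"size x,y mm",h*.25,w*.25,"circ",round(c[0]+(cy-k)*.00025,4),round(c[1]+(cx-k)*.00025,4),round(rad*.25,1))
    return im,m
E
python3 - <<'E'
from h import *
s=r.get_state();a=grab_frame("wrist");cv2.imwrite("pics/w6raw.png",a);go([.568,.214,.17])
findring(a,s,.016,[.568,.214],(10,100,60),(28,255,255))
findring(a,s,.014,[.6045,.087],(100,120,60),(125,255,255))
E
```

```text
t 11.0833 tool mm [76.1  1.7  7.1] F [0.1 0.4 0.9] pos [0.5676 0.2066 0.2461] w 0.0853
blob x 0.5702499999999999 y 0.212875 size x,y mm 49.5 46.75 circ 0.5702 0.213 24.7
blob x 0.5952500000000001 y 0.08274999999999999 size x,y mm 21.0 33.0 circ 0.5964 0.0826 18.7
```

>>> send_rows --commands '[{"wx":0,"wy":0,"wz":0,"dx":15,"dy":-1.6,"dz":7.1,"fingers":1},{"wx":0,"wy":0,"wz":0,"dx":20,"dy":0,"dz":0,"fingers":1},{"wx":0,"wy":0,"wz":0,"dx":20,"dy":0,"dz":0,"fingers":1},{"wx":0,"wy":0,"wz":0,"dx":19,"dy":0,"dz":0,"fingers":1},{"wx":0,"wy":0,"wz":0,"dx":0,"dy":0,"dz":0,"fingers":1},{"wx":0,"wy":0,"wz":0,"dx":0,"dy":0,"dz":0,"fingers":-1},{"wx":0,"wy":0,"wz":0,"dx":0,"dy":0,"dz":0,"fingers":-1},{"wx":0,"wy":0,"wz":0,"dx":0,"dy":0,"dz":0,"fingers":-1}]'

```text
time_s: 11.75
ee_pos: [0.571, 0.214, 0.1722]
ee_rot: [-0.43, 0.561, 0.429, 0.563]
wrist_force: [1.1, -0.1, -0.2]
grip_width: 0.0513
```

>>> send_rows --commands '[{"wx":0,"wy":0,"wz":0,"dx":0,"dy":0,"dz":0,"fingers":-1},{"wx":0,"wy":0,"wz":0,"dx":0,"dy":0,"dz":0,"fingers":-1},{"wx":0,"wy":0,"wz":0,"dx":0,"dy":0,"dz":0,"fingers":-1},{"wx":0,"wy":0,"wz":0,"dx":0,"dy":0,"dz":0,"fingers":-1}]'

```text
time_s: 12.08
ee_pos: [0.571, 0.214, 0.1724]
ee_rot: [-0.43, 0.561, 0.429, 0.563]
wrist_force: [-1.7, -1.7, 8.2]
grip_width: 0.0451
```

>>> send_rows --commands '[{"wx":0,"wy":0,"wz":0,"dx":-15,"dy":0,"dz":0,"fingers":-1},{"wx":0,"wy":0,"wz":0,"dx":-35,"dy":0,"dz":0,"fingers":-1},{"wx":0,"wy":0,"wz":0,"dx":-40,"dy":0,"dz":0,"fingers":-1},{"wx":0,"wy":0,"wz":0,"dx":-40,"dy":0,"dz":0,"fingers":-1},{"wx":0,"wy":0,"wz":0,"dx":-30,"dy":0,"dz":-10,"fingers":-1},{"wx":0,"wy":0,"wz":0,"dx":0,"dy":-5.5,"dz":-30,"fingers":-1},{"wx":0,"wy":0,"wz":0,"dx":0,"dy":-5.5,"dz":-34,"fingers":-1},{"wx":0,"wy":0,"wz":0,"dx":0,"dy":-5.5,"dz":-34,"fingers":-1}]'

```text
time_s: 12.75
ee_pos: [0.5576, 0.1046, 0.3319]
ee_rot: [-0.43, 0.56, 0.43, 0.562]
wrist_force: [0.5, -1.3, -3.1]
grip_width: 0.0451
```

>>> send_rows --commands '[{"wx":0,"wy":0,"wz":0,"dx":0,"dy":-5.5,"dz":-34,"fingers":-1},{"wx":0,"wy":0,"wz":0,"dx":0,"dy":-5.5,"dz":-34,"fingers":-1},{"wx":0,"wy":0,"wz":0,"dx":0,"dy":-5.5,"dz":-34,"fingers":-1},{"wx":0,"wy":0,"wz":0,"dx":0,"dy":-5.5,"dz":-34,"fingers":-1},{"wx":0,"wy":0,"wz":0,"dx":0,"dy":-5.5,"dz":-34,"fingers":-1},{"wx":0,"wy":0,"wz":0,"dx":0,"dy":-5.5,"dz":-34,"fingers":-1},{"wx":0,"wy":0,"wz":0,"dx":0,"dy":-5.2,"dz":-24,"fingers":-1},{"wx":0,"wy":0,"wz":0,"dx":0,"dy":0,"dz":-8.5,"fingers":-1}]'

```text
time_s: 13.42
ee_pos: [0.5317, -0.1377, 0.3314]
ee_rot: [-0.429, 0.563, 0.427, 0.563]
wrist_force: [0.8, -0.5, -0.5]
grip_width: 0.045
```

>>> send_rows --commands '[{"wx":0,"wy":0,"wz":0,"dx":0,"dy":0,"dz":0,"fingers":-1},{"wx":0,"wy":0,"wz":0,"dx":0,"dy":0,"dz":0,"fingers":-1},{"wx":0,"wy":0,"wz":0,"dx":0,"dy":0,"dz":0,"fingers":-1},{"wx":0,"wy":0,"wz":0,"dx":0,"dy":0,"dz":0,"fingers":-1}]'

```text
time_s: 13.75
ee_pos: [0.5332, -0.131, 0.3303]
ee_rot: [-0.43, 0.561, 0.431, 0.561]
wrist_force: [0.4, 0.1, -2.3]
grip_width: 0.0453
```

```bash
python3 - <<'E'
from h import *
s=r.get_state();a=grab_frame("wrist");cv2.imwrite("pics/w7raw.png",a);go([.5336,-.1328,.30]);p=s["ee_pos"]
im,m=findring(a,s,p[2]-.1564,p[:2],(10,100,60),(28,255,255))
cv2.imwrite("pics/w7.png",cv2.resize(im,(450,450)))
E
```

```text
t 13.8 tool mm [30.3 -0.8 -1.5] F [-0.4  0.3 -2.5] pos [ 0.5332 -0.1311  0.3303] w 0.0451
blob x 0.5310701071786942 y -0.13071283325216107 size x,y mm 51.75 47.0 circ 0.5311 -0.1296 25.9
blob x 0.5796951071786942 y -0.12883783325216108 size x,y mm 7.0 31.25 circ 0.5771 -0.129 15.5
```

>>> send_rows --commands '[{"wx":0,"wy":0,"wz":0,"dx":10,"dy":-0.6,"dz":-1.5,"fingers":-1},{"wx":0,"wy":0,"wz":0,"dx":12,"dy":0,"dz":0,"fingers":-1},{"wx":0,"wy":0,"wz":0,"dx":6,"dy":0,"dz":0,"fingers":-1},{"wx":0,"wy":0,"wz":0,"dx":3,"dy":0,"dz":0,"fingers":-1},{"wx":0,"wy":0,"wz":0,"dx":2,"dy":0,"dz":0,"fingers":-1},{"wx":0,"wy":0,"wz":0,"dx":2,"dy":0,"dz":0,"fingers":-1},{"wx":0,"wy":0,"wz":0,"dx":2,"dy":0,"dz":0,"fingers":-1},{"wx":0,"wy":0,"wz":0,"dx":0,"dy":0,"dz":0,"fingers":-1}]'

```text
time_s: 14.47
ee_pos: [0.533, -0.1344, 0.2931]
ee_rot: [-0.43, 0.562, 0.43, 0.562]
wrist_force: [0.8, -0.8, -1.8]
grip_width: 0.0447
```

>>> send_rows --commands '[{"wx":0,"wy":0,"wz":0,"dx":2,"dy":0,"dz":1.2,"fingers":-1},{"wx":0,"wy":0,"wz":0,"dx":2,"dy":0,"dz":0,"fingers":-1},{"wx":0,"wy":0,"wz":0,"dx":2,"dy":0,"dz":0,"fingers":-1},{"wx":0,"wy":0,"wz":0,"dx":3,"dy":0,"dz":0,"fingers":-1},{"wx":0,"wy":0,"wz":0,"dx":3,"dy":0,"dz":0,"fingers":-1},{"wx":0,"wy":0,"wz":0,"dx":3,"dy":0,"dz":0,"fingers":-1},{"wx":0,"wy":0,"wz":0,"dx":0,"dy":0,"dz":0,"fingers":-1}]'

```text
time_s: 15.05
ee_pos: [0.5331, -0.1332, 0.2775]
ee_rot: [-0.429, 0.562, 0.43, 0.561]
wrist_force: [-0.1, -0.6, -2.5]
grip_width: 0.0453
```

>>> send_rows --commands '[{"wx":0,"wy":0,"wz":0,"dx":3,"dy":0,"dz":0,"fingers":-1},{"wx":0,"wy":0,"wz":0,"dx":3,"dy":0,"dz":0,"fingers":-1},{"wx":0,"wy":0,"wz":0,"dx":3,"dy":0,"dz":0,"fingers":-1},{"wx":0,"wy":0,"wz":0,"dx":3,"dy":0,"dz":0,"fingers":-1},{"wx":0,"wy":0,"wz":0,"dx":2,"dy":0,"dz":0,"fingers":-1},{"wx":0,"wy":0,"wz":0,"dx":1,"dy":0,"dz":0,"fingers":-1},{"wx":0,"wy":0,"wz":0,"dx":1,"dy":0,"dz":0,"fingers":-1},{"wx":0,"wy":0,"wz":0,"dx":0,"dy":0,"dz":0,"fingers":-1}]'

```text
time_s: 15.72
ee_pos: [0.5333, -0.1332, 0.2621]
ee_rot: [-0.43, 0.562, 0.43, 0.562]
wrist_force: [0.7, -0.3, -2.7]
grip_width: 0.0454
```

>>> send_rows --commands '[{"wx":0,"wy":0,"wz":0,"dx":0.7,"dy":0,"dz":0,"fingers":-1},{"wx":0,"wy":0,"wz":0,"dx":0.5,"dy":0,"dz":0,"fingers":-1},{"wx":0,"wy":0,"wz":0,"dx":0,"dy":0,"dz":0,"fingers":-1}]'

```text
time_s: 15.97
ee_pos: [0.5333, -0.1333, 0.2611]
ee_rot: [-0.43, 0.562, 0.43, 0.562]
wrist_force: [-0.6, -0.1, -2.2]
grip_width: 0.0456
```

>>> send_rows --commands '[{"wx":0,"wy":0,"wz":0,"dx":0.8,"dy":0,"dz":0,"fingers":-1},{"wx":0,"wy":0,"wz":0,"dx":0.7,"dy":0,"dz":0,"fingers":-1},{"wx":0,"wy":0,"wz":0,"dx":0.5,"dy":0,"dz":0,"fingers":-1},{"wx":0,"wy":0,"wz":0,"dx":0,"dy":0,"dz":0,"fingers":-1}]'

```text
time_s: 16.3
ee_pos: [0.5334, -0.1333, 0.2594]
ee_rot: [-0.43, 0.562, 0.43, 0.562]
wrist_force: [-1.3, 0.6, 2.6]
grip_width: 0.0455
```

>>> send_rows --commands '[{"wx":0,"wy":0,"wz":0,"dx":0.6,"dy":0,"dz":0,"fingers":-1},{"wx":0,"wy":0,"wz":0,"dx":0.4,"dy":0,"dz":0,"fingers":-1},{"wx":0,"wy":0,"wz":0,"dx":0,"dy":0,"dz":0,"fingers":-1}]'

```text
time_s: 16.55
ee_pos: [0.5334, -0.1334, 0.2593]
ee_rot: [-0.429, 0.561, 0.43, 0.562]
wrist_force: [-5.4, 1.8, 13.7]
grip_width: 0.0456
```

Hard stop at 0.2593, so the underside is at 0.0869 and the middle ring is home. Releasing, then on to the blue ring.

>>> send_rows --commands '[{"wx":0,"wy":0,"wz":0,"dx":-1,"dy":0,"dz":0,"fingers":-1},{"wx":0,"wy":0,"wz":0,"dx":0,"dy":0,"dz":0,"fingers":1},{"wx":0,"wy":0,"wz":0,"dx":0,"dy":0,"dz":0,"fingers":1},{"wx":0,"wy":0,"wz":0,"dx":0,"dy":0,"dz":0,"fingers":1},{"wx":0,"wy":0,"wz":0,"dx":0,"dy":0,"dz":0,"fingers":1}]'

```text
time_s: 16.97
ee_pos: [0.5333, -0.1333, 0.259]
ee_rot: [-0.43, 0.562, 0.43, 0.562]
wrist_force: [0.3, 0.7, 0.4]
grip_width: 0.0855
```

>>> send_rows --commands '[{"wx":0,"wy":0,"wz":0,"dx":-20,"dy":0,"dz":0,"fingers":1},{"wx":0,"wy":0,"wz":0,"dx":-30,"dy":0,"dz":0,"fingers":1},{"wx":0,"wy":0,"wz":0,"dx":-30,"dy":0,"dz":0,"fingers":1},{"wx":0,"wy":0,"wz":0,"dx":-10,"dy":0,"dz":10,"fingers":1},{"wx":0,"wy":0,"wz":0,"dx":0,"dy":-1.8,"dz":30,"fingers":1},{"wx":0,"wy":0,"wz":0,"dx":0,"dy":-1.8,"dz":34,"fingers":1},{"wx":0,"wy":0,"wz":0,"dx":0,"dy":-1.8,"dz":34,"fingers":1},{"wx":0,"wy":0,"wz":0,"dx":0,"dy":-1.8,"dz":34,"fingers":1}]'

```text
time_s: 17.63
ee_pos: [0.5776, 0.0036, 0.349]
ee_rot: [-0.429, 0.562, 0.43, 0.562]
wrist_force: [1.3, -0.4, 0.3]
grip_width: 0.0853
```

>>> send_rows --commands '[{"wx":0,"wy":0,"wz":0,"dx":10,"dy":-1.8,"dz":34,"fingers":1},{"wx":0,"wy":0,"wz":0,"dx":20,"dy":-1.8,"dz":34,"fingers":1},{"wx":0,"wy":0,"wz":0,"dx":30,"dy":0,"dz":20,"fingers":1},{"wx":0,"wy":0,"wz":0,"dx":30,"dy":0,"dz":0,"fingers":1},{"wx":0,"wy":0,"wz":0,"dx":10,"dy":0,"dz":0,"fingers":1},{"wx":0,"wy":0,"wz":0,"dx":0,"dy":0,"dz":0,"fingers":1},{"wx":0,"wy":0,"wz":0,"dx":0,"dy":0,"dz":0,"fingers":1},{"wx":0,"wy":0,"wz":0,"dx":0,"dy":0,"dz":0,"fingers":1}]'

```text
time_s: 18.3
ee_pos: [0.6047, 0.0847, 0.251]
ee_rot: [-0.43, 0.561, 0.429, 0.563]
wrist_force: [0.3, -0.0, 0.6]
grip_width: 0.0855
```

```bash
python3 - <<'E'
from h import *
s=r.get_state();a=grab_frame("wrist");cv2.imwrite("pics/w8raw.png",a);go([.6045,.086,.173])
findring(a,s,.014,[.604,.086],(100,120,60),(125,255,255),half=.045)
E
```

```text
t 18.35 tool mm [78.3  0.7  0.9] F [-0.5 -0.8  1. ] pos [0.6047 0.0849 0.2513] w 0.0853
blob x 0.60525 y 0.08212499999999999 size x,y mm 36.5 34.75 circ 0.6053 0.0823 18.3
```

>>> send_rows --commands '[{"wx":0,"wy":0,"wz":0,"dx":17,"dy":-2,"dz":-2.5,"fingers":1},{"wx":0,"wy":0,"wz":0,"dx":20,"dy":0,"dz":0,"fingers":1},{"wx":0,"wy":0,"wz":0,"dx":20,"dy":0,"dz":0,"fingers":1},{"wx":0,"wy":0,"wz":0,"dx":20,"dy":0,"dz":0,"fingers":1},{"wx":0,"wy":0,"wz":0,"dx":0,"dy":0,"dz":0,"fingers":1},{"wx":0,"wy":0,"wz":0,"dx":0,"dy":0,"dz":0,"fingers":-1},{"wx":0,"wy":0,"wz":0,"dx":0,"dy":0,"dz":0,"fingers":-1},{"wx":0,"wy":0,"wz":0,"dx":0,"dy":0,"dz":0,"fingers":-1}]'

```text
time_s: 19.02
ee_pos: [0.6061, 0.0829, 0.1741]
ee_rot: [-0.43, 0.561, 0.429, 0.563]
wrist_force: [-0.1, 0.1, 0.1]
grip_width: 0.0518
```

>>> send_rows --commands '[{"wx":0,"wy":0,"wz":0,"dx":0,"dy":0,"dz":0,"fingers":-1},{"wx":0,"wy":0,"wz":0,"dx":0,"dy":0,"dz":0,"fingers":-1},{"wx":0,"wy":0,"wz":0,"dx":0,"dy":0,"dz":0,"fingers":-1},{"wx":0,"wy":0,"wz":0,"dx":0,"dy":0,"dz":0,"fingers":-1},{"wx":0,"wy":0,"wz":0,"dx":0,"dy":0,"dz":0,"fingers":-1}]'

```text
time_s: 19.43
ee_pos: [0.6059, 0.0829, 0.1741]
ee_rot: [-0.43, 0.561, 0.429, 0.563]
wrist_force: [-2.6, -0.5, 10.5]
grip_width: 0.0338
```

>>> send_rows --commands '[{"wx":0,"wy":0,"wz":0,"dx":-15,"dy":0,"dz":0,"fingers":-1},{"wx":0,"wy":0,"wz":0,"dx":-35,"dy":0,"dz":0,"fingers":-1},{"wx":0,"wy":0,"wz":0,"dx":-40,"dy":0,"dz":0,"fingers":-1},{"wx":0,"wy":0,"wz":0,"dx":-40,"dy":0,"dz":0,"fingers":-1},{"wx":0,"wy":0,"wz":0,"dx":-25,"dy":1.5,"dz":-17,"fingers":-1},{"wx":0,"wy":0,"wz":0,"dx":0,"dy":2,"dz":-34,"fingers":-1},{"wx":0,"wy":0,"wz":0,"dx":0,"dy":2,"dz":-34,"fingers":-1},{"wx":0,"wy":0,"wz":0,"dx":0,"dy":2,"dz":-34,"fingers":-1}]'

```text
time_s: 20.1
ee_pos: [0.5663, -0.031, 0.3285]
ee_rot: [-0.43, 0.561, 0.43, 0.562]
wrist_force: [0.5, 0.2, -0.8]
grip_width: 0.0335
```

>>> send_rows --commands '[{"wx":0,"wy":0,"wz":0,"dx":0,"dy":2,"dz":-34,"fingers":-1},{"wx":0,"wy":0,"wz":0,"dx":0,"dy":2,"dz":-34,"fingers":-1},{"wx":0,"wy":0,"wz":0,"dx":0,"dy":2,"dz":-30,"fingers":-1},{"wx":0,"wy":0,"wz":0,"dx":0,"dy":0,"dz":-10.5,"fingers":-1},{"wx":0,"wy":0,"wz":0,"dx":0,"dy":0,"dz":0,"fingers":-1},{"wx":0,"wy":0,"wz":0,"dx":0,"dy":0,"dz":0,"fingers":-1},{"wx":0,"wy":0,"wz":0,"dx":0,"dy":0,"dz":0,"fingers":-1},{"wx":0,"wy":0,"wz":0,"dx":0,"dy":0,"dz":0,"fingers":-1}]'

```text
time_s: 20.77
ee_pos: [0.5332, -0.1314, 0.3271]
ee_rot: [-0.43, 0.561, 0.43, 0.561]
wrist_force: [0.2, -0.6, -0.2]
grip_width: 0.0337
```

```bash
python3 - <<'E'
from h import *
s=r.get_state();a=grab_frame("wrist");cv2.imwrite("pics/w9raw.png",a);go([.5334,-.1333,.30]);p=s["ee_pos"]
im,m=findring(a,s,p[2]-.1601,p[:2],(100,120,40),(125,255,255),half=.045)
E
```

```text
t 20.8167 tool mm [27.1 -0.7 -1.7] F [ 0.2  0.4 -0.7] pos [ 0.5332 -0.1315  0.3271] w 0.0335
blob x 0.5312318614316422 y -0.13124225307113316 size x,y mm 39.0 35.75 circ 0.5312 -0.1304 19.6
```

>>> send_rows --commands '[{"wx":0,"wy":0,"wz":0,"dx":10,"dy":-0.3,"dz":-1,"fingers":-1},{"wx":0,"wy":0,"wz":0,"dx":10,"dy":0,"dz":0,"fingers":-1},{"wx":0,"wy":0,"wz":0,"dx":5,"dy":0,"dz":0,"fingers":-1},{"wx":0,"wy":0,"wz":0,"dx":2,"dy":0,"dz":0,"fingers":-1},{"wx":0,"wy":0,"wz":0,"dx":2,"dy":0,"dz":0,"fingers":-1},{"wx":0,"wy":0,"wz":0,"dx":2,"dy":0,"dz":0,"fingers":-1},{"wx":0,"wy":0,"wz":0,"dx":2,"dy":0,"dz":0,"fingers":-1},{"wx":0,"wy":0,"wz":0,"dx":0,"dy":0,"dz":0,"fingers":-1}]'

```text
time_s: 21.48
ee_pos: [0.5326, -0.1341, 0.2939]
ee_rot: [-0.43, 0.562, 0.43, 0.562]
wrist_force: [-1.4, 0.7, -0.3]
grip_width: 0.0336
```

>>> send_rows --commands '[{"wx":0,"wy":0,"wz":0,"dx":2,"dy":-0.5,"dz":0.8,"fingers":-1},{"wx":0,"wy":0,"wz":0,"dx":2,"dy":0,"dz":0,"fingers":-1},{"wx":0,"wy":0,"wz":0,"dx":2,"dy":0,"dz":0,"fingers":-1},{"wx":0,"wy":0,"wz":0,"dx":2,"dy":0,"dz":0,"fingers":-1},{"wx":0,"wy":0,"wz":0,"dx":2,"dy":0,"dz":0,"fingers":-1},{"wx":0,"wy":0,"wz":0,"dx":2,"dy":0,"dz":0,"fingers":-1},{"wx":0,"wy":0,"wz":0,"dx":0,"dy":0,"dz":0,"fingers":-1}]'

```text
time_s: 22.07
ee_pos: [0.5332, -0.1334, 0.2816]
ee_rot: [-0.429, 0.562, 0.43, 0.561]
wrist_force: [-0.7, -0.2, -0.2]
grip_width: 0.0331
```

>>> send_rows --commands '[{"wx":0,"wy":0,"wz":0,"dx":1,"dy":0,"dz":0,"fingers":-1},{"wx":0,"wy":0,"wz":0,"dx":1,"dy":0,"dz":0,"fingers":-1},{"wx":0,"wy":0,"wz":0,"dx":1,"dy":0,"dz":0,"fingers":-1},{"wx":0,"wy":0,"wz":0,"dx":0,"dy":0,"dz":0,"fingers":-1}]'

```text
time_s: 22.4
ee_pos: [0.5333, -0.1335, 0.2789]
ee_rot: [-0.43, 0.562, 0.43, 0.562]
wrist_force: [-1.1, 0.4, -0.7]
grip_width: 0.0335
```

>>> send_rows --commands '[{"wx":0,"wy":0,"wz":0,"dx":0.8,"dy":0,"dz":0,"fingers":-1},{"wx":0,"wy":0,"wz":0,"dx":0.8,"dy":0,"dz":0,"fingers":-1},{"wx":0,"wy":0,"wz":0,"dx":0.6,"dy":0,"dz":0,"fingers":-1},{"wx":0,"wy":0,"wz":0,"dx":0,"dy":0,"dz":0,"fingers":-1}]'

```text
time_s: 22.73
ee_pos: [0.5334, -0.1335, 0.2771]
ee_rot: [-0.43, 0.562, 0.43, 0.562]
wrist_force: [-0.3, 0.4, 1.8]
grip_width: 0.0334
```

>>> send_rows --commands '[{"wx":0,"wy":0,"wz":0,"dx":0.6,"dy":0,"dz":0,"fingers":-1},{"wx":0,"wy":0,"wz":0,"dx":0.6,"dy":0,"dz":0,"fingers":-1},{"wx":0,"wy":0,"wz":0,"dx":0,"dy":0,"dz":0,"fingers":-1},{"wx":0,"wy":0,"wz":0,"dx":0,"dy":0,"dz":0,"fingers":-1}]'

```text
time_s: 23.07
ee_pos: [0.5336, -0.1337, 0.2769]
ee_rot: [-0.43, 0.561, 0.429, 0.562]
wrist_force: [-3.9, 1.7, 13.0]
grip_width: 0.033
```

Hard stop at 0.2769, so the underside is at 0.1028 and the narrow ring is home. Releasing and backing off to check.

>>> send_rows --commands '[{"wx":0,"wy":0,"wz":0,"dx":-0.8,"dy":0,"dz":0,"fingers":-1},{"wx":0,"wy":0,"wz":0,"dx":0,"dy":0,"dz":0,"fingers":1},{"wx":0,"wy":0,"wz":0,"dx":0,"dy":0,"dz":0,"fingers":1},{"wx":0,"wy":0,"wz":0,"dx":0,"dy":0,"dz":0,"fingers":1},{"wx":0,"wy":0,"wz":0,"dx":0,"dy":0,"dz":0,"fingers":1},{"wx":0,"wy":0,"wz":0,"dx":0,"dy":0,"dz":0,"fingers":1}]'

```text
time_s: 23.57
ee_pos: [0.5333, -0.1334, 0.2763]
ee_rot: [-0.43, 0.562, 0.43, 0.562]
wrist_force: [0.4, 0.4, -0.2]
grip_width: 0.0852
```

>>> send_rows --commands '[{"wx":0,"wy":0,"wz":0,"dx":-15,"dy":0,"dz":0,"fingers":1},{"wx":0,"wy":0,"wz":0,"dx":-25,"dy":0,"dz":0,"fingers":1},{"wx":0,"wy":0,"wz":0,"dx":-25,"dy":0,"dz":0,"fingers":1},{"wx":0,"wy":0,"wz":0,"dx":-15,"dy":-8,"dz":20,"fingers":1},{"wx":0,"wy":0,"wz":0,"dx":0,"dy":-15,"dz":30,"fingers":1},{"wx":0,"wy":0,"wz":0,"dx":0,"dy":-15,"dz":30,"fingers":1},{"wx":0,"wy":0,"wz":0,"dx":0,"dy":-10,"dz":30,"fingers":1},{"wx":0,"wy":0,"wz":0,"dx":0,"dy":0,"dz":10,"fingers":1}]'

```text
time_s: 24.23
ee_pos: [0.6133, -0.025, 0.3559]
ee_rot: [-0.431, 0.56, 0.431, 0.561]
wrist_force: [-0.7, 1.6, 0.1]
grip_width: 0.0856
```

>>> send_rows --commands '[{"wx":0,"wy":0,"wz":0,"dx":0,"dy":0,"dz":0,"fingers":1},{"wx":0,"wy":0,"wz":0,"dx":0,"dy":0,"dz":0,"fingers":1},{"wx":0,"wy":0,"wz":0,"dx":0,"dy":0,"dz":0,"fingers":1}]'

```text
time_s: 24.48
ee_pos: [0.6105, -0.0318, 0.3565]
ee_rot: [-0.429, 0.562, 0.429, 0.562]
wrist_force: [-0.0, 0.0, -0.3]
grip_width: 0.0852
```

```bash
python3 - <<'E'
from h import *
s=r.get_state();a=grab_frame("wrist");b=grab_frame("scene");go(s["ee_pos"])
u,v=proj("wrist",[.5335,-.133,.09],s);print(u,v)
u,v=int(max(70,u)),int(max(70,v))
def crop(i,u,v,h): return cv2.resize(i[v-h:v+h,u-h:u+h],(400,400),interpolation=cv2.INTER_CUBIC)
cv2.imwrite("pics/end.png",np.hstack([crop(a,u,v,70),crop(b,245,205,50)]))
for n,z,rad in (("nar",.117,.018),("mid",.103,.024),("wide",.087,.03)):
  print(n,[((proj("wrist",[.5335+rad*np.cos(t),-.133+rad*np.sin(t),z],s)-[u-70,v-70])*400/140).round(0) for t in np.arange(4)*np.pi/2])
E
```

```text
t 24.5833 tool mm [0.2 0.  0.2] F [-0.4 -0.4  1.3] pos [ 0.6105 -0.032   0.3567] w 0.0851
130.82303045747932 154.5189613724327
nar [array([180., 285.]), array([216., 195.]), array([135., 150.]), array([102., 240.])]
mid [array([211., 294.]), array([258., 180.]), array([154., 123.]), array([112., 236.])]
wide [array([241., 300.]), array([300., 166.]), array([175.,  98.]), array([123., 232.])]
```

View pics/end.png

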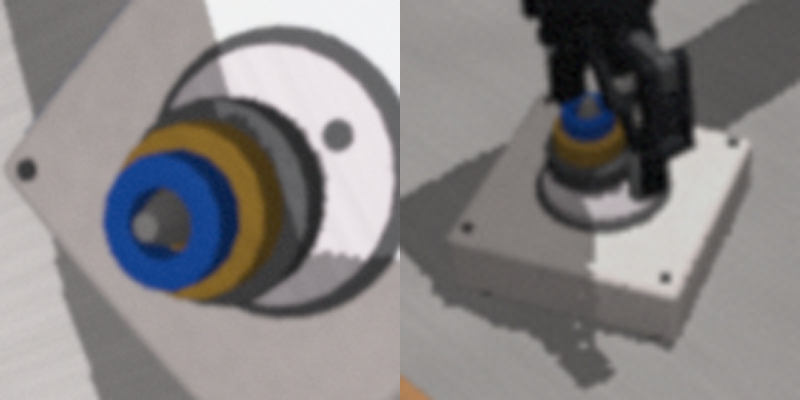

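The picture shows the dark, brass and blue rings stacked flat with the pin tip showing through at (148,228). Their edges match the predicted home heights, and the gripper is open and clear.

```bash
python3 -c "
from cell import ticket
print(ticket.hand_in())"
```

```text
the job is handed in; nothing more can be done
None
```

I threaded the dark wide, brass middle and blue narrow spacers onto the crank pin in that order and handed the job in at about 24.6 s, with the gripper open and clear.

- **Seating:** each spacer was pushed to a firm stop, and the wide one took the seal collar down with it. Underside heights at the stops were 68.8, 86.9 and 102.8 mm, against 69, 87 and 103 mm asked.
- **Forces:** the largest load read was about 19 N. Forces were read at the end of each call, not continuously. No sideways bump was felt going onto the pin.
- **Final picture:** the stack is flat and concentric, with the pin tip showing through the blue ring. The collar itself is hidden, so its seating is inferred from the stop height.
- **Disagreements:**
  - The camera position estimates differed by 3–8 mm. I settled this with closer wrist pictures once the arm was still.
  - The TCP reading in y wandered by 2–3 mm while the arm settled, which the bore clearance absorbed.
- **Refused call:** the first two move calls were refused because their rows lacked fields, before anything moved.

I did not touch the other things on the bench, but I took no final picture of the whole bench to confirm it.

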